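# Log three culture dishes on the coloured keys

## Task

Log the three culture dishes in the white tray: starting with the dish at the tray's black end and working along to the other end, press the logger key of each dish's colour fully down (the keys stay down), then press the white record bar fully down and let it come back up. Leave the blue key up, and leave the dishes and the beaker where they are.

Things in the scene. Friction and masses are not known exactly. Their poses are not given: they have to be found in the camera images.
- logger: dish logger: low white desk unit with grey deck, 160 (x) x 226 (y) x 45 mm (z), fixed. Origin: centre of its underside. Four coloured keys stand in a row along its y axis at x = +25 mm, y = -72, -24, +24, +72 mm; the white record bar is at x = -42 mm, y = 0, on its side facing the robot; a dark blank display strip lies along the other side. It can be left or right of the robot's centre line.
- key_red_top (a point): red square key cap, 30 x 30 mm, one of four equal keys in a row on the logger, 48 mm apart. The point is the centre of the cap's top face, 61 mm above the bench when up, 16 mm above the logger's deck; it moves with the cap, x and y axes as the logger's. Which colour has which place in the row varies.
- key_red (a joint): travel of the red key in m: 0 = up, 0.007 = fully down. It slides straight down against about 3 N of friction and stays wherever it is left (no spring).
- key_yellow_top (a point): yellow square key cap, 30 x 30 mm, one of four equal keys in a row on the logger, 48 mm apart. The point is the centre of the cap's top face, 61 mm above the bench when up, 16 mm above the logger's deck; it moves with the cap, x and y axes as the logger's. Which colour has which place in the row varies.
- key_yellow (a joint): travel of the yellow key in m: 0 = up, 0.007 = fully down. It slides straight down against about 3 N of friction and stays wherever it is left (no spring).
- key_green_top (a point): green square key cap, 30 x 30 mm, one of four equal keys in a row on the logger, 48 mm apart. The point is the centre of the cap's top face, 61 mm above the bench when up, 16 mm above the logger's deck; it moves with the cap, x and y axes as the logger's. Which colour has which place in the row varies.
- key_green (a joint): travel of the green key in m: 0 = up, 0.007 = fully down. It slides straight down against about 3 N of friction and stays wherever it is left (no spring).
- key_blue_top (a point): blue square key cap, 30 x 30 mm, one of four equal keys in a row on the logger, 48 mm apart. The point is the centre of the cap's top face, 61 mm above the bench when up, 16 mm above the logger's deck; it moves with the cap, x and y axes as the logger's. Which colour has which place in the row varies. No dish has this colour.
- key_blue (a joint): travel of the blue key in m: 0 = up, 0.007 = fully down. It slides straight down against about 3 N of friction and stays wherever it is left (no spring).
- record_top (a point): white record bar on the logger, 30 (x) x 80 (y) mm. The point is the centre of its top face, 61 mm above the bench when up; it moves with the bar.
- record (a joint): travel of the record bar in m: 0 = up, 0.007 = fully down. A spring returns it: it starts to move at about 2 N and is fully down at about 5 N.
- tray: white tray, fixed, 75 (x) x 215 (y) x 14 mm (z), walls and floor 4 mm, with three pockets in a row along its y axis, centred at y = +70, 0, -70 mm. Origin: centre of its underside. A black block, 60 x 20 x 24 mm, closes its +y end. The tray may lie at any yaw.
- dish_red: closed 56 mm culture dish, 15 mm high, 25 g, clear with red medium and small pale specks. Origin: centre of its underside, z up. Loose in one of the tray's three pockets; which one varies.
- dish_yellow: closed 56 mm culture dish, 15 mm high, 25 g, clear with yellow medium and small pale specks. Origin: centre of its underside, z up. Loose in one of the tray's three pockets; which one varies.
- dish_green: closed 56 mm culture dish, 15 mm high, 25 g, clear with green medium and small pale specks. Origin: centre of its underside, z up. Loose in one of the tray's three pockets; which one varies.
- beaker: empty clear plastic beaker, about 68 mm wide, 100 mm high, 120 g, loose on the bench beyond the logger and tray. Origin: centre of its underside.
Not all that is in view belongs to the job. Of the things that look like the tray, the larger one is meant.

How it is judged (in metres and radians):
On the way, in this order (a step that is already met when the one before it is completed fails the run):
1. the key with the colour of the first dish, counted from the tray's black end, is fully down (((y of dish_red in the frame of tray above 0.035 m and value of joint key_red above 0.005 m) or (y of dish_yellow in the frame of tray above 0.035 m and value of joint key_yellow above 0.005 m) or (y of dish_green in the frame of tray above 0.035 m and value of joint key_green above 0.005 m))), for 0.05 s.
2. the key with the colour of the second dish, counted from the tray's black end, is fully down (((y of dish_red in the frame of tray between -0.035 and 0.035 m and value of joint key_red above 0.005 m) or (y of dish_yellow in the frame of tray between -0.035 and 0.035 m and value of joint key_yellow above 0.005 m) or (y of dish_green in the frame of tray between -0.035 and 0.035 m and value of joint key_green above 0.005 m))), for 0.05 s.
3. the key with the colour of the third dish, counted from the tray's black end, is fully down (((y of dish_red in the frame of tray below -0.035 m and value of joint key_red above 0.005 m) or (y of dish_yellow in the frame of tray below -0.035 m and value of joint key_yellow above 0.005 m) or (y of dish_green in the frame of tray below -0.035 m and value of joint key_green above 0.005 m))), for 0.05 s.
4. the record bar is pressed fully down (value of joint record above 0.005 m), for 0.05 s.
At the end, for the whole second after the job is handed in: the red, yellow and green keys are more than 5 mm down (of 7), the blue key and the record bar are less than 2 mm down, and the dishes and beaker stand still within 12 mm of where they started (value of joint each of key_red, key_yellow, key_green above 0.005 m and value of joint each of key_blue, record below 0.002 m and distance of each of dish_red, dish_yellow, dish_green, beaker from where it was at the start of the episode below 0.012 m and linear speed of each of dish_red, dish_yellow, dish_green, beaker below 0.02 m/s); the robot touches nothing.
It fails at once if a key is pushed more than 3 mm down before the key of an earlier dish is down (4.5 mm) ((((y of dish_red in the frame of tray above 0.035 m and y of dish_yellow in the frame of tray below 0.035 m) or (y of dish_yellow in the frame of tray below -0.035 m and y of dish_red in the frame of tray above -0.035 m)) and value of joint key_yellow above 0.003 m and value of joint key_red below 0.0045 m) or (((y of dish_red in the frame of tray above 0.035 m and y of dish_green in the frame of tray below 0.035 m) or (y of dish_green in the frame of tray below -0.035 m and y of dish_red in the frame of tray above -0.035 m)) and value of joint key_green above 0.003 m and value of joint key_red below 0.0045 m) or (((y of dish_yellow in the frame of tray above 0.035 m and y of dish_red in the frame of tray below 0.035 m) or (y of dish_red in the frame of tray below -0.035 m and y of dish_yellow in the frame of tray above -0.035 m)) and value of joint key_red above 0.003 m and value of joint key_yellow below 0.0045 m) or (((y of dish_yellow in the frame of tray above 0.035 m and y of dish_green in the frame of tray below 0.035 m) or (y of dish_green in the frame of tray below -0.035 m and y of dish_yellow in the frame of tray above -0.035 m)) and value of joint key_green above 0.003 m and value of joint key_yellow below 0.0045 m) or (((y of dish_green in the frame of tray above 0.035 m and y of dish_red in the frame of tray below 0.035 m) or (y of dish_red in the frame of tray below -0.035 m and y of dish_green in the frame of tray above -0.035 m)) and value of joint key_red above 0.003 m and value of joint key_green below 0.0045 m) or (((y of dish_green in the frame of tray above 0.035 m and y of dish_yellow in the frame of tray below 0.035 m) or (y of dish_yellow in the frame of tray below -0.035 m and y of dish_green in the frame of tray above -0.035 m)) and value of joint key_yellow above 0.003 m and value of joint key_green below 0.0045 m)).
It fails at once if the record bar is pushed more than 3 mm down before all three dishes' keys are down (value of joint record above 0.003 m and value of joint any of key_red, key_yellow, key_green below 0.0045 m).
It fails at once if the blue key is pushed more than 2 mm down (value of joint key_blue above 0.002 m).
It fails at once if a dish or the beaker is moved more than 12 mm, lifted or tipped (distance of any of dish_red, dish_yellow, dish_green, beaker from where it was at the start of the episode above 0.012 m or angle between any of dish_red, dish_yellow, dish_green, beaker's own z axis and vertical above 0.25 rad).
It also fails if it takes over 45 s, if anything falls off the work surface, if the arm or the gripper's body presses on something with over 40 N, if the wrist force passes 120 N, or if a joint passes its speed limit or range.

## Robot

A 6-joint arm with a two-finger parallel gripper is mounted at the origin on the work surface. World frame = base frame: x ahead of the robot, y to its left, z up, the work surface at z = 0. Lengths are in mm, angles in rad, forces in N, time in s.
With the tool pointing down it reaches from about 275 to 750 mm from the base axis. Payload 10.2 kg.
Tool frame: the origin (TCP) lies between the finger pads; the fingertips stand ctrl.tips_ahead ahead of it and the grasp point (between the pads) lies 8 mm behind it (ctrl.tips_ahead is the distance from the TCP to the fingertips, in mm); z points along the fingers, y is the direction in which the jaws open and shut (so a half turn about z gives the same grasp; the last joint's range is limited). The gripper opens to 85 mm and grips with 20 to 120 N. Pads are 22 mm wide; open, the fingers measure 114 mm over their backs; the gripper's body (76 mm by 85 mm) begins 54 mm behind the grasp point. The pads swing forward as they close: fully open they stand 13 mm farther back than shut.
Start: joints at [1.065, 0.313, 1.498, -0, 1.331, -0.223], TCP at [146.512, 504.148, 242.294] pointing down, gripper open.
Joint ranges: [-2.94, 2.94], [-0.97, 2.17], [0.19, 2.56], [-1.23, 4.37], [0.02, 3.11], [-2.88, 2.88]. Speed limits (rad/s): [2.39, 2.39, 3.01, 3.14, 3.14, 3.14].

## Interface

Orientations are given as a unit quaternion [w, x, y, z].
In Python, from rig import ctrl gives the robot as it stands. The module is installed in compiled form; this text tells all that it offers.
- The arm moves only by the tool move_arm, never from a script. Its argument "motion" is a list of rows, each an object with "offset": the shift along the tool's x, y, z in m, a list of three; "angular": the turn, a rotation vector about the tool's x, y, z in degrees, a list of three; "jaw": the finger opening in m, from 0 to 0.0854. In form: [{"offset": [tx, ty, tz], "angular": [ax, ay, az], "jaw": jaw}, ...]. A call has 1 to 5 rows; each row is the pose to reach, as a shift and turn from the pose commanded when the call began, along the tool's axes at that moment; what a row does not reach only later rows make up. A row lasts 1/8 s, in which the tool goes at most 62.5 mm and 10.7 degrees, less where a joint would pass 70% of its speed; a pose out of reach is approached as far as the arm can. A call with a gripper value outside its range is refused whole. The fingers move at their own pace and stop on an object; "squeeze" is the grip in N (left out, the last holds). Time passes only in rows, so rows that repeat a pose let the fingers close. It gives the time, the measured TCP pose, the force and the opening at its end, in the units of the state.
- ctrl.sense(): the state, without advancing time (a new reading comes with each control period).
- ctrl.capture(name): name is "scene" or "top"; returns a dict with "img" (400x640x3 uint8, red, green, blue), "intrinsics" (3x3 intrinsics, pixels), "rvec" (rotation vector, rad) and "tvec" (3), from world to camera coordinates, as OpenCV has them. Camera axes: x right, y down, z forward; pixel columns grow to the right and rows downward; lengths in mm; the calibration is good to about 2 mm. A picture is of the moment at which its call begins. There is no depth.
- ctrl.finish_job(): hands the job in, once; it reports no verdict.
The state is a dict: "time_s": time; "joints": joint angles; "dq": joint speeds; "tau": joint torques, N m; "eef_pos": TCP position; "ee_rot": TCP orientation; "force": force on the tool from outside, world axes, zero at the start; "wrist_torque": the same for the moment, N m; "grip_width": opening from 0.0 (shut) to 1.0 (fully open).
Only numpy, scipy, OpenCV 4.12 (cv2) and the standard library are available. Lean on these libraries where they do the work, as an engineer would, in place of code of your own. Each camera call takes 0.05 s, during which the arm holds its last target. There are 200 camera calls.

## Working session

There is one attempt and no reset: what is moved stays moved. The work goes in short steps, Python scripts to look and compute and a tool call to move; the robot and the scene stay as the last step left them, time stands still between calls to the robot, and variables do not carry over. Pictures are saved under pics/ and viewed, about 8 in all and at most 12, crops included, and the job is handed in when it is done.

Besides the shell and the picture viewer there is one more tool, called after ">>>" by a JSON object that holds its "fn" and its "kwargs". move_arm: Moves the arm, as the interface text tells. Its arguments: {"type":"object","properties":{"motion":{"type":"array","items":{"type":"object","properties":{"offset":{"type":"array","items":{"type":"number"}},"angular":{"type":"array","items":{"type":"number"}},"jaw":{"type":"number"}}}},"squeeze":{"type":"number"}},"required":["motion"]}

```bash
mkdir -p pics; python3 - <<'E'
from rig import ctrl
import cv2,numpy as np
for n in("scene","top"):
    c=ctrl.capture(n); cv2.imwrite(f"pics/{n}0.png",c["img"][:,:,::-1]); np.savez(f"{n}0.npz",**c)
    R=cv2.Rodrigues(c["rvec"])[0]; print(n,-R.T@np.ravel(c["tvec"]))
print(ctrl.sense(),ctrl.tips_ahead)
E
```

```text
scene [1121.12716174 -298.53903805  993.26084895]
top [ 390.9492797   -35.61057891 1071.13986929]
{'time_s': 0.1, 'joints': array([ 1.06457633e+00,  3.13371648e-01,  1.49836297e+00,  6.50984807e-06,
        1.33103257e+00, -2.23402383e-01]), 'dq': array([-5.30530490e-04, -1.49022457e-04, -1.79500293e-03, -4.83166839e-05,
        1.49186751e-03,  1.92591989e-03]), 'tau': array([ 1.91785082e-03, -4.12894964e+01, -2.60139406e+01, -1.89475581e-04,
        2.97876883e-03, -9.20799863e-06]), 'eef_pos': array([146.40659255, 503.93699713, 241.8030689 ]), 'ee_rot': array([-2.12474417e-04,  1.40938743e-01,  9.90018144e-01, -5.47492115e-04]), 'force': array([ 0.28950142,  0.059074  , -0.39045979]), 'wrist_torque': array([-0.02374648,  0.03751052, -0.03218111]), 'grip_width': 1.0002347184128964} 11.0
```

View pics/top0.png

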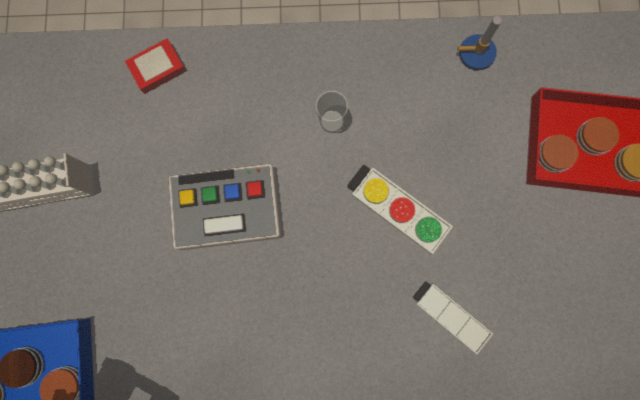

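View pics/scene0.png

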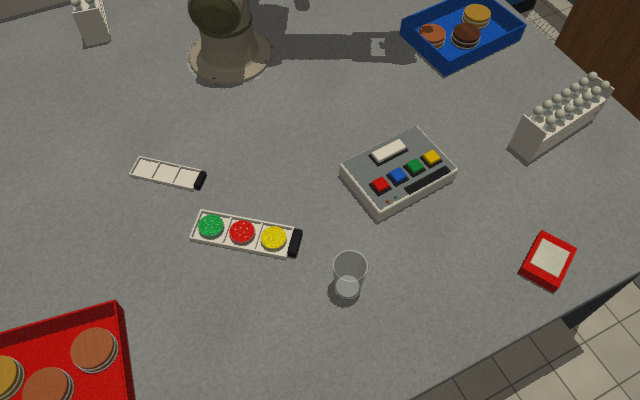

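The dishes, counted from the black end, are yellow (376,190), red (402,210) and green (428,230). The keys in the top view are yellow (187,198), green (209,194), blue (232,192) and red (255,188), with the record bar at (223,224).

```bash
cat > h.py <<'E'
import numpy as np,cv2
from scipy.spatial.transform import Rotation as Ro
def ray(c,px,z):
    R=cv2.Rodrigues(c["rvec"])[0]; o=-R.T@np.ravel(c["tvec"])
    d=R.T@np.linalg.inv(c["intrinsics"])@np.array([*px,1.]); return (o+d*(z-o[2])/d[2])[:2]
def rot(s):
    q=s["ee_rot"]; return Ro.from_quat([q[1],q[2],q[3],q[0]])
E
python3 - <<'E'
from h import *
from rig import ctrl
H={"yellow":(20,32),"green":(45,80),"blue":(100,125),"red":(0,6)}
seed={"top":dict(yellow=(187,198),green=(209,194),blue=(232,192),red=(255,188),bar=(223,224)),
"scene":dict(yellow=(432,157),green=(415,166),blue=(398,175),red=(380,185),bar=(388,151))}
P={}
for n in seed:
    c=dict(np.load(f"{n}0.npz")); h=cv2.cvtColor(c["img"],cv2.COLOR_RGB2HSV).astype(int)
    for k,p in seed[n].items():
        if k=="bar": m=(h[...,2]>165)&(h[...,1]<60)
        else: m=(abs(h[...,0]-np.mean(H[k]))<=14)&(h[...,1]>130)&(h[...,2]>(120 if n=="x" else 90))
        _,l,st,ce=cv2.connectedComponentsWithStats(m.astype(np.uint8)); i=l[p[1],p[0]]
        P[n,k]=ray(c,ce[i],61); print(n,k,i,st[i],ce[i].round(1),P[n,k].round(1))
# model fit on mean of views: logger frame coordinates -> world
ks=["red","blue","green","yellow","bar"]
M=np.array([[25,-72],[25,-24],[25,24],[25,72],[-42,0]],float)
for src in(["top"],["scene"],["top","scene"]):
    W=np.mean([[P[n,k] for k in ks] for n in src],0)
    a=M-M.mean(0);b=W-W.mean(0);U,S,V=np.linalg.svd(b.T@a);R=U@V
    F=a@R.T+W.mean(0);print(src,"yaw",np.arctan2(R[1,0],R[0,0]),"\n",F.round(1).tolist(),"res",(W-F).round(1).tolist())
E
```

```text
top yellow 8 [179 190  16  15 208] [186.3 196.8] [581.3 267.9]
top green 0 [     0      0    640    400 255680] [319.4 199.5] [567.8 -11.2]
top blue 3 [225 184  14  15 188] [231.4 191.1] [590.8 173.1]
top red 27 [247 181  15  16 207] [254.1 188.5] [595.  125.3]
top bar 35 [204 216  38  17 489] [222.6 223.9] [522.1 191. ]
scene yellow 21 [423 150  17  15 160] [431.2 156.5] [588.3 266. ]
scene green 1 [407 159  16  13 119] [414.9 164.6] [591.4 220.4]
scene blue 5 [390 167  17  14 141] [397.7 173.9] [596.1 172.1]
scene red 3 [372 176  17  16 160] [380.2 183.4] [600.9 124.1]
scene bar 30 [373 139  33  21 315] [388.7 149.2] [526.9 190.5]
['top'] yaw -0.13694670304981885 
 [[574.8, 76.1], [581.4, 123.6], [588.0, 171.2], [594.5, 218.7], [518.3, 156.5]] res [[20.2, 49.2], [9.4, 49.4], [-20.2, -182.4], [-13.2, 49.2], [3.8, 34.5]]
['scene'] yaw 0.08597003325878132 
 [[600.2, 124.0], [596.1, 171.9], [592.0, 219.7], [587.9, 267.5], [527.3, 190.0]] res [[0.6, 0.1], [-0.1, 0.3], [-0.6, 0.7], [0.5, -1.5], [-0.4, 0.4]]
['top', 'scene'] yaw 0.0012543080090490354 
 [[589.5, 99.9], [589.5, 147.9], [589.4, 195.9], [589.4, 243.9], [522.5, 171.9]] res [[8.4, 24.8], [3.9, 24.7], [-9.8, -91.4], [-4.5, 23.1], [2.0, 18.9]]
```

>>> {"fn": "move_arm", "kwargs": {"motion": [{"offset": [0, 0, -0.02], "angular": [0, 0, 0], "jaw": 0}, {"offset": [0, 0, -0.02], "angular": [0, 0, 0], "jaw": 0}, {"offset": [0, 0, -0.02], "angular": [0, 0, 0], "jaw": 0}, {"offset": [0, 0, -0.02], "angular": [0, 0, 0], "jaw": 0}, {"offset": [0, 0, -0.02], "angular": [0, 0, 0], "jaw": 0}]}}

```text
time_s: 0.72
eef_pos: [146.4, 504.1, 261.9]
ee_rot: [-0.0, 0.141, 0.99, -0.0]
force: [-0.1, 0.3, -0.7]
grip_width: -0.003
```

>>> {"fn": "move_arm", "kwargs": {"motion": [{"offset": [-0.06, -0.013, 0], "jaw": 0}, {"offset": [-0.12, -0.026, 0.02], "jaw": 0}, {"offset": [-0.18, -0.039, 0.05], "jaw": 0}, {"offset": [-0.23, -0.05, 0.08], "jaw": 0}, {"offset": [-0.28, -0.06, 0.11], "jaw": 0}]}}

```text
schema error: expected keys offset, angular, jaw
```

>>> {"fn": "move_arm", "kwargs": {"motion": [{"offset": [-0.06, -0.013, 0], "jaw": 0}, {"offset": [-0.12, -0.026, 0], "jaw": 0}, {"offset": [-0.17, -0.038, 0], "jaw": 0}, {"offset": [-0.207, -0.045, 0], "jaw": 0}, {"offset": [-0.207, -0.045, 0], "jaw": 0}]}}

```text
schema error: expected keys offset, angular, jaw
```

```bash
python3 - <<'E'
from h import *
from rig import ctrl
s=ctrl.sense(); print(s["eef_pos"],s["time_s"],ctrl.tips_ahead,s["force"]); R=rot(s); print(R.as_matrix().round(3))
for k,p in dict(yellow=(585,267),red=(598,124.7),green=(589.3,220),bar=(524.5,190.7)).items():
    print(k,R.inv().apply(np.array([*p,152])-s["eef_pos"]).round(1))
for n in("scene","top"):
    c=ctrl.capture(n); im=c["img"][:,:,::-1]
    cr=im[90:230,330:470] if n=="scene" else im[120:260,150:290]
    cv2.imwrite(f"pics/{n}1.png",cv2.resize(cr,(400,400),interpolation=2))
cv2.imwrite("pics/both1.png",np.hstack([cv2.imread(f"pics/{n}1.png") for n in("scene","top")]))
E
```

```text
[146.44608013 504.05364816 261.87242485] 0.725 11.0 [-0.14963867  0.25013261 -0.67056596]
[[-0.96   0.279 -0.   ]
 [ 0.279  0.96  -0.001]
 [ 0.    -0.001 -1.   ]]
yellow [-487.3 -105.2  109.9]
red [-539.5 -238.2  109.9]
green [-504.5 -149.1  109.9]
bar [-450.5 -195.3  109.9]
```

View pics/both1.png

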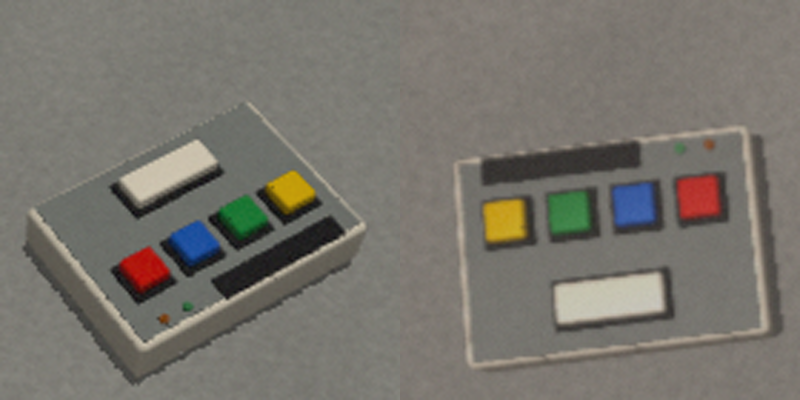

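Each row needs all three keys, so the moves were refused and the arm has not moved. The picture shows all four keys up and clearly visible. I'm resending the moves.

>>> {"fn": "move_arm", "kwargs": {"motion": [{"offset": [-0.06, -0.013, 0], "angular": [0, 0, 0], "jaw": 0}, {"offset": [-0.12, -0.026, 0.02], "angular": [0, 0, 0], "jaw": 0}, {"offset": [-0.17, -0.037, 0.05], "angular": [0, 0, 0], "jaw": 0}, {"offset": [-0.22, -0.048, 0.08], "angular": [0, 0, 0], "jaw": 0}, {"offset": [-0.27, -0.058, 0.11], "angular": [0, 0, 0], "jaw": 0}]}}

```text
time_s: 1.45
eef_pos: [391.0, 372.1, 151.5]
ee_rot: [0.0, 0.141, 0.99, 0.0]
force: [0.1, 0.5, -0.6]
grip_width: -0.001
```

>>> {"fn": "move_arm", "kwargs": {"motion": [{"offset": [-0.06, -0.013, 0], "angular": [0, 0, 0], "jaw": 0}, {"offset": [-0.12, -0.026, 0], "angular": [0, 0, 0], "jaw": 0}, {"offset": [-0.17, -0.037, 0], "angular": [0, 0, 0], "jaw": 0}, {"offset": [-0.217, -0.047, 0], "angular": [0, 0, 0], "jaw": 0}, {"offset": [-0.217, -0.047, 0], "angular": [0, 0, 0], "jaw": 0}]}}

```text
time_s: 2.08
eef_pos: [587.0, 265.3, 151.5]
ee_rot: [0.0, 0.143, 0.99, -0.0]
force: [0.2, 0.3, -1.0]
grip_width: -0.001
```

```bash
cat > look.py <<'E'
import sys
from h import *
from rig import ctrl
s=ctrl.sense(); print(s["eef_pos"].round(1),s["time_s"],ctrl.tips_ahead,s["force"].round(2)); R=rot(s)
for k,p in dict(yellow=(585,267),red=(598,124.7),green=(589.3,220),bar=(524.5,190.7)).items():
    print(k,R.inv().apply(np.array([*p,97])-s["eef_pos"]).round(1))
I=[]
for n in("scene","top"):
    c=ctrl.capture(n); im=c["img"][:,:,::-1]
    cr=im[90:230,330:470] if n=="scene" else im[120:260,150:290]
    I.append(cv2.resize(cr,(400,400),interpolation=2))
cv2.imwrite(f"pics/{sys.argv[1]}.png",np.hstack(I))
E
python3 look.py above_y
```

```text
[587.  265.3 151.5] 2.075 11.0 [ 0.25  0.28 -1.01]
yellow [ 2.4  1.1 54.5]
red [ -50.2 -131.7   54.5]
green [-15.  -42.8  54.5]
bar [ 38.9 -89.2  54.5]
```

>>> {"fn": "move_arm", "kwargs": {"motion": [{"offset": [0.002, 0.001, 0.04], "angular": [0, 0, 0], "jaw": 0}, {"offset": [0.002, 0.001, 0.06], "angular": [0, 0, 0], "jaw": 0}, {"offset": [0.002, 0.001, 0.07], "angular": [0, 0, 0], "jaw": 0}, {"offset": [0.002, 0.001, 0.074], "angular": [0, 0, 0], "jaw": 0}, {"offset": [0.002, 0.001, 0.074], "angular": [0, 0, 0], "jaw": 0}]}}

```text
time_s: 2.8
eef_pos: [583.3, 269.2, 78.9]
ee_rot: [0.0, 0.141, 0.99, 0.0]
force: [-0.6, 0.5, -0.7]
grip_width: 0.001
```

```bash
python3 look.py y1
```

```text
[583.3 269.2  78.9] 2.8 11.0 [-0.64  0.5  -0.72]
yellow [ -2.2  -1.7 -18. ]
red [ -54.4 -134.7  -18.1]
green [-19.5 -45.6 -18.1]
bar [ 34.6 -91.8 -18.1]
```

View pics/y1.png

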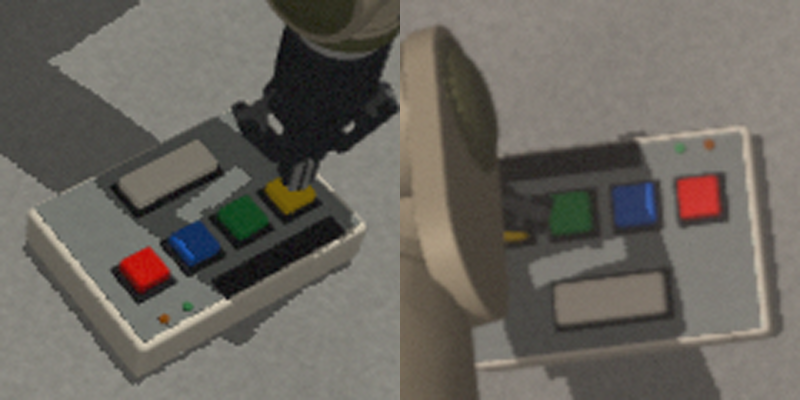

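The scene view shows the shut fingertips just over the yellow cap, at about (298,180) in the crop, and clear of the green key. Next I press.

>>> {"fn": "move_arm", "kwargs": {"motion": [{"offset": [-0.002, -0.002, 0.004], "angular": [0, 0, 0], "jaw": 0}, {"offset": [-0.002, -0.002, 0.007], "angular": [0, 0, 0], "jaw": 0}, {"offset": [-0.002, -0.002, 0.01], "angular": [0, 0, 0], "jaw": 0}, {"offset": [-0.002, -0.002, 0.013], "angular": [0, 0, 0], "jaw": 0}, {"offset": [-0.002, -0.002, 0.013], "angular": [0, 0, 0], "jaw": 0}]}}

```text
time_s: 3.52
eef_pos: [584.6, 266.5, 65.1]
ee_rot: [-0.0, 0.141, 0.99, 0.0]
force: [0.2, -1.0, 1.2]
grip_width: 0.002
```

>>> {"fn": "move_arm", "kwargs": {"motion": [{"offset": [0, 0, 0.001], "angular": [0, 0, 0], "jaw": 0}, {"offset": [0, 0, 0.002], "angular": [0, 0, 0], "jaw": 0}, {"offset": [0, 0, 0.002], "angular": [0, 0, 0], "jaw": 0}]}}

```text
time_s: 3.9
eef_pos: [584.7, 266.6, 64.8]
ee_rot: [0.0, 0.141, 0.99, 0.0]
force: [-5.0, -3.0, 13.3]
grip_width: 0.002
```

The force rose to 13 N at z = 64.8 mm, so yellow is fully down. I lift and move across to red.

>>> {"fn": "move_arm", "kwargs": {"motion": [{"offset": [0, 0, -0.03], "angular": [0, 0, 0], "jaw": 0}, {"offset": [0, 0, -0.055], "angular": [0, 0, 0], "jaw": 0}, {"offset": [-0.02, -0.05, -0.055], "angular": [0, 0, 0], "jaw": 0}, {"offset": [-0.039, -0.1, -0.055], "angular": [0, 0, 0], "jaw": 0}, {"offset": [-0.052, -0.133, -0.055], "angular": [0, 0, 0], "jaw": 0}]}}

```text
time_s: 4.53
eef_pos: [597.3, 122.4, 118.1]
ee_rot: [-0.0, 0.141, 0.99, 0.0]
force: [0.1, -0.0, 0.4]
grip_width: -0.0
```

>>> {"fn": "move_arm", "kwargs": {"motion": [{"offset": [0, 0, 0.015], "angular": [0, 0, 0], "jaw": 0}, {"offset": [0, 0, 0.03], "angular": [0, 0, 0], "jaw": 0}, {"offset": [0, 0, 0.038], "angular": [0, 0, 0], "jaw": 0}, {"offset": [0, 0, 0.038], "angular": [0, 0, 0], "jaw": 0}]}}

```text
time_s: 5.03
eef_pos: [596.9, 125.1, 79.4]
ee_rot: [-0.001, 0.14, 0.99, -0.0]
force: [0.0, -0.5, 0.2]
grip_width: -0.002
```

```bash
python3 look.py r1
```

```text
[596.9 125.1  79.4] 5.025 11.0 [ 0.03 -0.48  0.21]
yellow [ 50.9 133.  -17.6]
red [ -1.1  -0.1 -17.6]
green [ 33.7  89.  -17.6]
bar [ 87.8  42.9 -17.5]
```

View pics/r1.png

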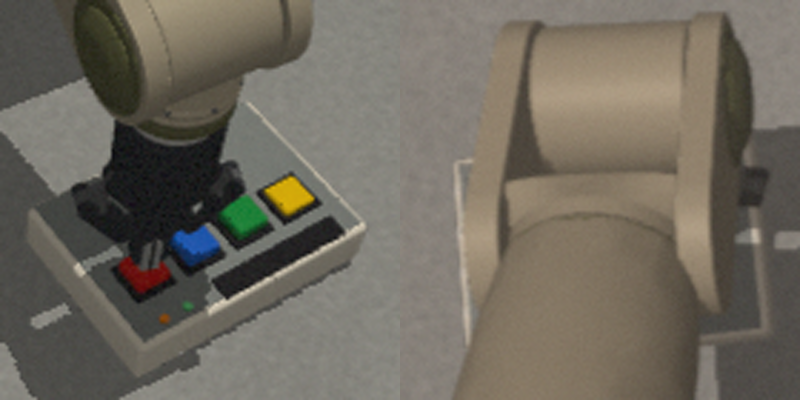

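The yellow key is down, and the fingertips stand over red at about (150,262) in the crop, clear of blue. I press red.

>>> {"fn": "move_arm", "kwargs": {"motion": [{"offset": [-0.001, 0, 0.005], "angular": [0, 0, 0], "jaw": 0}, {"offset": [-0.001, 0, 0.009], "angular": [0, 0, 0], "jaw": 0}, {"offset": [-0.001, 0, 0.013], "angular": [0, 0, 0], "jaw": 0}, {"offset": [-0.001, 0, 0.016], "angular": [0, 0, 0], "jaw": 0}, {"offset": [-0.001, 0, 0.016], "angular": [0, 0, 0], "jaw": 0}]}}

```text
time_s: 5.75
eef_pos: [598.5, 124.0, 64.9]
ee_rot: [0.0, 0.141, 0.99, 0.0]
force: [-1.6, 0.2, 8.0]
grip_width: -0.004
```

Red reached z = 64.9 mm at 8 N, so it is fully down. Green is next.

>>> {"fn": "move_arm", "kwargs": {"motion": [{"offset": [0, 0, -0.03], "angular": [0, 0, 0], "jaw": 0}, {"offset": [0, 0, -0.055], "angular": [0, 0, 0], "jaw": 0}, {"offset": [0.018, 0.045, -0.055], "angular": [0, 0, 0], "jaw": 0}, {"offset": [0.035, 0.089, -0.055], "angular": [0, 0, 0], "jaw": 0}, {"offset": [0.035, 0.089, -0.055], "angular": [0, 0, 0], "jaw": 0}]}}

```text
time_s: 6.38
eef_pos: [588.7, 221.9, 118.8]
ee_rot: [-0.0, 0.139, 0.99, 0.0]
force: [0.4, -0.4, 0.6]
grip_width: -0.001
```

>>> {"fn": "move_arm", "kwargs": {"motion": [{"offset": [0, 0, 0.015], "angular": [0, 0, 0], "jaw": 0}, {"offset": [0, 0, 0.03], "angular": [0, 0, 0], "jaw": 0}, {"offset": [0, 0, 0.038], "angular": [0, 0, 0], "jaw": 0}, {"offset": [0, 0, 0.038], "angular": [0, 0, 0], "jaw": 0}]}}

```text
time_s: 6.88
eef_pos: [589.4, 218.7, 80.4]
ee_rot: [-0.001, 0.141, 0.99, -0.0]
force: [0.5, -0.3, 1.1]
grip_width: 0.002
```

```bash
python3 look.py g1
```

```text
[589.4 218.7  80.4] 6.875 11.0 [ 0.45 -0.29  1.1 ]
yellow [ 17.8  45.2 -16.6]
red [-34.5 -87.8 -16.6]
green [  0.5   1.3 -16.6]
bar [ 54.5 -45.  -16.5]
```

View pics/g1.png

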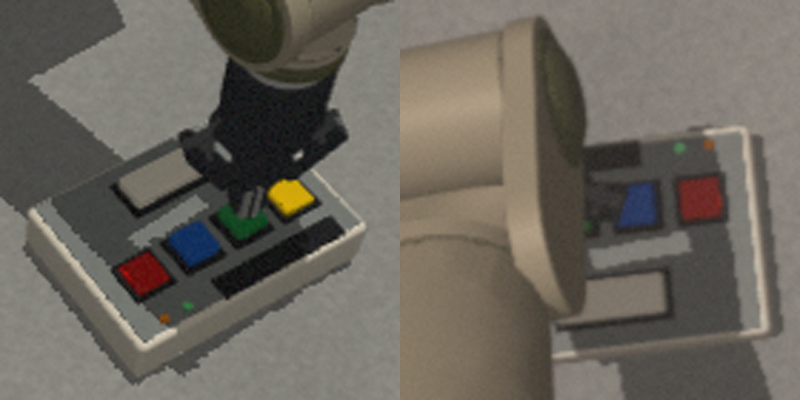

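Red is down, and the fingertips are over green at about (250,207) in the crop. I press green.

>>> {"fn": "move_arm", "kwargs": {"motion": [{"offset": [0, 0.001, 0.006], "angular": [0, 0, 0], "jaw": 0}, {"offset": [0, 0.001, 0.01], "angular": [0, 0, 0], "jaw": 0}, {"offset": [0, 0.001, 0.014], "angular": [0, 0, 0], "jaw": 0}, {"offset": [0, 0.001, 0.017], "angular": [0, 0, 0], "jaw": 0}, {"offset": [0, 0.001, 0.017], "angular": [0, 0, 0], "jaw": 0}]}}

```text
time_s: 7.6
eef_pos: [589.9, 220.3, 64.9]
ee_rot: [0.0, 0.141, 0.99, 0.0]
force: [-3.8, -0.6, 7.3]
grip_width: 0.002
```

Green is fully down (z = 64.9 mm, 7 N). The record bar is next.

>>> {"fn": "move_arm", "kwargs": {"motion": [{"offset": [0, 0, -0.03], "angular": [0, 0, 0], "jaw": 0}, {"offset": [0, 0, -0.055], "angular": [0, 0, 0], "jaw": 0}, {"offset": [0.027, -0.023, -0.055], "angular": [0, 0, 0], "jaw": 0}, {"offset": [0.054, -0.046, -0.055], "angular": [0, 0, 0], "jaw": 0}, {"offset": [0.054, -0.046, -0.055], "angular": [0, 0, 0], "jaw": 0}]}}

```text
time_s: 8.22
eef_pos: [523.7, 190.6, 119.2]
ee_rot: [-0.001, 0.141, 0.99, -0.0]
force: [-0.1, 0.2, 0.1]
grip_width: -0.002
```

```bash
python3 look.py b1
```

```text
[523.7 190.6 119.2] 8.225 11.0 [-0.08  0.21  0.07]
yellow [-37.5  90.5  22.1]
red [-89.8 -42.5  22.2]
green [-54.8  46.6  22.1]
bar [-0.8  0.4 22.2]
```

View pics/b1.png

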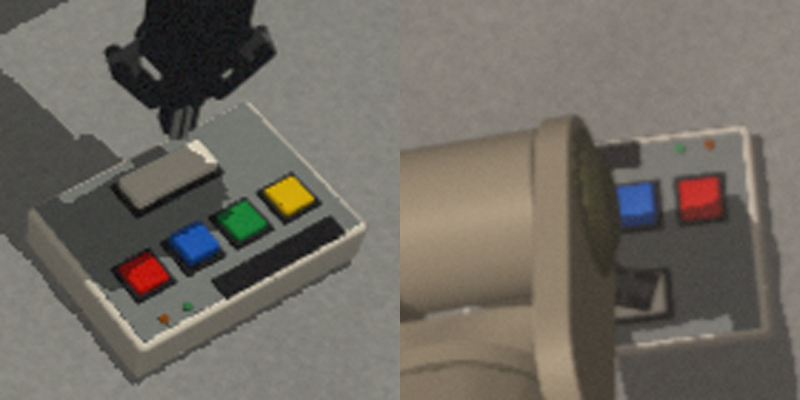

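Red, green and yellow sit low, and the fingers stand above the bar. I press the bar and then release it.

>>> {"fn": "move_arm", "kwargs": {"motion": [{"offset": [0, 0, 0.03], "angular": [0, 0, 0], "jaw": 0}, {"offset": [0, 0, 0.042], "angular": [0, 0, 0], "jaw": 0}, {"offset": [0, 0, 0.05], "angular": [0, 0, 0], "jaw": 0}, {"offset": [0, 0, 0.055], "angular": [0, 0, 0], "jaw": 0}, {"offset": [0, 0, 0.056], "angular": [0, 0, 0], "jaw": 0}]}}

```text
time_s: 8.95
eef_pos: [525.5, 191.2, 64.9]
ee_rot: [0.0, 0.141, 0.99, 0.0]
force: [-7.8, -1.5, 19.0]
grip_width: 0.002
```

>>> {"fn": "move_arm", "kwargs": {"motion": [{"offset": [0, 0, 0], "angular": [0, 0, 0], "jaw": 0}, {"offset": [0, 0, 0.001], "angular": [0, 0, 0], "jaw": 0}, {"offset": [0, 0, 0.001], "angular": [0, 0, 0], "jaw": 0}]}}

```text
time_s: 9.32
eef_pos: [525.5, 191.2, 64.8]
ee_rot: [0.001, 0.141, 0.99, 0.0]
force: [-10.2, -2.7, 21.7]
grip_width: -0.006
```

The bar is fully down (21 N at z = 64.8 mm). I lift and back the arm off for a last check.

>>> {"fn": "move_arm", "kwargs": {"motion": [{"offset": [0, 0, -0.03], "angular": [0, 0, 0], "jaw": 0}, {"offset": [0, 0, -0.08], "angular": [0, 0, 0], "jaw": 0}, {"offset": [0.05, 0.03, -0.12], "angular": [0, 0, 0], "jaw": 0}, {"offset": [0.09, 0.06, -0.14], "angular": [0, 0, 0], "jaw": 0}, {"offset": [0.13, 0.1, -0.15], "angular": [0, 0, 0], "jaw": 0}]}}

```text
time_s: 9.95
eef_pos: [427.8, 324.7, 214.6]
ee_rot: [0.002, 0.141, 0.99, 0.001]
force: [0.5, 0.4, -0.1]
grip_width: 0.003
```

>>> {"fn": "move_arm", "kwargs": {"motion": [{"offset": [0.04, 0.05, 0], "angular": [0, 0, 0], "jaw": 0}, {"offset": [0.07, 0.1, 0], "angular": [0, 0, 0], "jaw": 0}, {"offset": [0.09, 0.15, 0], "angular": [0, 0, 0], "jaw": 0}, {"offset": [0.1, 0.18, 0], "angular": [0, 0, 0], "jaw": 0}, {"offset": [0.1, 0.18, 0], "angular": [0, 0, 0], "jaw": 0}]}}

```text
time_s: 10.58
eef_pos: [381.9, 525.8, 211.9]
ee_rot: [0.0, 0.14, 0.99, 0.0]
force: [-0.7, 0.1, -0.7]
grip_width: -0.0
```

```bash
python3 look.py end; python3 - <<'E'
from h import *
from rig import ctrl
c=ctrl.capture("scene");d=np.abs(c["img"].astype(int)-np.load("scene0.npz")["img"]).max(2)
print("changed px tray",(d[200:265,185:305]>50).sum(),"beaker",(d[245:310,325:375]>50).sum())
E
```

```text
[381.9 525.8 211.9] 10.575 11.0 [-0.67  0.12 -0.74]
yellow [-266.8 -192.5  114.9]
red [-318.7 -325.7  114.8]
green [-283.9 -236.5  114.9]
bar [-229.8 -282.6  114.8]
changed px tray 0 beaker 0
```

View pics/end.png

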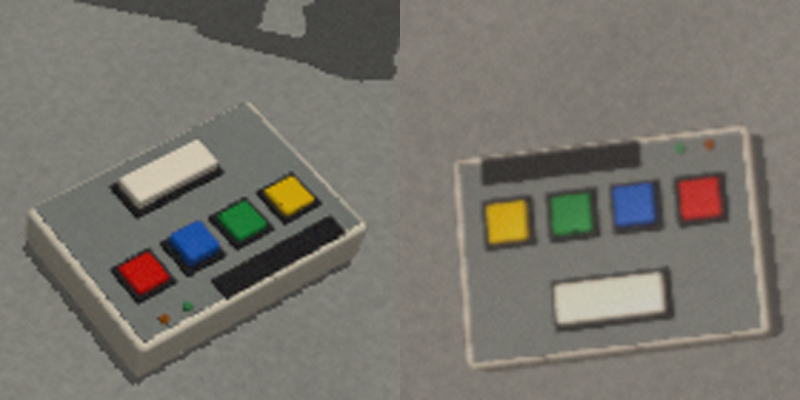

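Red, yellow and green are down, blue and the record bar are up, and the arm is clear. Handing in.

```bash
python3 -c "
from rig import ctrl
print(ctrl.finish_job())"
```

```text
the job is handed in; nothing more can be done
None
```

I pressed the keys in the tray's order from the black end (yellow, red, green), then pressed and released the record bar, and handed the job in at about 10.6 s on the robot's clock.

- **Presses:** Each key stopped at TCP z of about 64.9 mm, with a force of 7–13 N. That is about 7 mm of travel, so each was fully down. The bar was held down at about 21 N.
- **Final picture:** The yellow, red and green keys are down, and the blue key and record bar are up. The arm is clear of everything.
- **Dishes and beaker:** The image areas around the tray and the beaker did not change from the start of the job.
- **What went wrong:**
  - My colour mask missed the green key in the top view, so green's position comes from the scene view and the row spacing.
  - The two views differed by about 5 mm in x. I used the average, and the pictures showed the fingers over each key.
  - One pair of move calls was refused for a missing field, before anything had moved.

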